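# Draw the sprung gate rod to its mark and hold it while the betel nuts run into the tumbler

## Task

Stand the steel tumbler, mouth up, in the middle of the round plate under the spout of the nut dispenser and let go of it. Then take the dispenser's wooden grip, pull the sprung rod out until its black length mark is level with the mouth of the tube (no further: beyond it the gate shuts again and the spring is strained), and keep holding it there with all three nuts run down into the tumbler. Finish while still holding the rod at its mark, and leave the bowl, the spool and the brass tin alone.

Things in the scene. Friction and masses are not known exactly. Their poses are not given: they have to be found in the camera images.
- cup_mid (a point): Steel tumbler, open at the top, 56 mm high, outer diameter 56 mm at the foot and 64 mm at the rim, wall 2.5 mm, 0.08 to 0.15 kg, standing mouth up on the table at the robot's left. The point is on its axis half-way up, 28 mm above its underside; z points out of its mouth.
- dispenser: Fixed nut dispenser, origin on the table below the gate, z up. Blue chute 28 mm wide inside, sloping 10 degrees down along -x; spout lip at x -45 mm, 79 mm high (walls 98 mm); from x 5 to 125 mm it stands up to 142 mm high. Tube (25 mm across) over the origin along -y, axis 126 mm high, mouth at y -75 mm. The rod's tail and a gate flag stick out to y +92 mm, 91 to 132 mm high.
- rest (a point): Centre of the top of the fixed round steel plate (92 mm across, 3 mm thick) on which the tumbler is to stand, 78 mm from the dispenser's origin along its -x; axes as the dispenser. A tumbler centred here within 10 mm catches the nuts. The spout lip ends 33 mm short of its centre, 79 mm up, so a centred tumbler just clears it.
- tube_mouth (a point): Centre of the open end of the fixed tube out of which the rod comes, axis 126 mm above the table; same axes as the dispenser, the rod comes out along -y.
- drawrod (a joint): Travel of the sprung 12 mm rod out of its tube, m: 0 in (start), grows as pulled along the dispenser's -y, stop at 0.075. The black ring mark (3 mm wide, hidden in the tube at the start) is level with the tube mouth at 0.045. The spring pulls back with 4 N at 0, 7.6 N at the mark; the rod returns if let go. The gate passes nuts only from about 0.036 to 0.054.
- pull (a point): Point to grip on the upright wooden bar at the rod's outer end; it moves with the rod. The bar is 14 mm thick along the pull (y), 30 mm wide (x) and stands from 114 to 184 mm above the table; the point is on its centre line, 162 mm above the table, at the start 26 mm beyond the tube mouth. Axes as the dispenser.
- nut0_center (a point): Centre of a dark brown round betel nut, 22 mm across, 10 g, lying in the chute behind the gate, the foremost one.
- nut1_center (a point): Centre of the second nut, the same.
- nut2_center (a point): Centre of the third nut, the same.
- bowl: Steel bowl, 110 mm across, 45 mm high, bystander; origin at its underside.
- spool: Thread spool standing upright, 44 mm across, 50 mm high, bystander; origin at its underside.
- tin: Brass tin standing upright, 70 mm across, 75 mm high, bystander; origin at its underside.

How it is judged:
On the way, in this order (a step that is already met when the one before it is completed fails the run):
1. the tumbler stands mouth up on the round plate under the spout, let go, the rod still in (horizontal distance between cup_mid and rest below 0.02 m and angle between cup_mid's own z axis and vertical below 0.15 rad and z of cup_mid in the frame of rest between 0.022 and 0.034 m and contact force between the fingers and cup below 0.1 N and value of joint drawrod below 0.01 m), for 0.2 s.
2. the rod is pulled out to its mark and held there steadily (value of joint drawrod between 0.039 and 0.051 m and velocity of joint drawrod between -0.01 and 0.01 m/s and contact force between the fingers and drawrod above 3 N), for 0.3 s.
At the end, for the whole second after the job is handed in: The gripper holds the rod's grip (over 3 N between fingers and rod) with the rod still at 39 to 51 mm of travel (mark at 45), the tumbler stands upright (within 0.15 rad) on the round plate within 20 mm of its centre, not touched by the fingers, and all three nuts lie in it (all of step 2 and horizontal distance between cup_mid and rest below 0.02 m and angle between cup_mid's own z axis and vertical below 0.15 rad and z of cup_mid in the frame of rest between 0.022 and 0.034 m and contact force between the fingers and cup below 0.1 N and horizontal distance between each of nut0_center, nut1_center, nut2_center and cup_mid below 0.03 m and z of nut0_center in the frame of cup_mid between -0.03 and 0.028 m and z of nut1_center in the frame of cup_mid between -0.03 and 0.028 m and z of nut2_center in the frame of cup_mid between -0.03 and 0.028 m); the arm keeps its last pose, push and grip.
It fails at once if the rod is pulled well past its mark (over 60 mm) (value of joint drawrod above 0.06 m).
It fails at once if the bowl, spool or tin is moved by more than 30 mm (distance of any of bowl, spool, tin from where it was at the start of the episode above 0.03 m).
It also fails if it takes over 58 s, if anything falls off the work surface, if the arm or the gripper's body presses on something with over 40 N, if the wrist force passes 120 N, or if a joint passes its speed limit or range.

## Robot

A 6-joint arm with a two-finger parallel gripper is mounted at the origin on the work surface. World frame = base frame: x ahead of the robot, y to its left, z up, the work surface at z = 0. Lengths are in m, angles in rad, forces in N, time in s.
With the tool pointing down it reaches from about 0.325 to 1 m from the base axis. Payload 5.1 kg.
Tool frame: the origin (TCP) lies at the very end of the fingers, on their centre line; the grasp point (between the pads) lies 19 mm behind it; z points along the fingers, y is the line along which they close (so a half turn about z gives the same grasp; the last joint's range is limited). The gripper opens to 85 mm and grips with 20 to 120 N. Pads are 22 mm wide; open, the fingers measure 114 mm over their backs; the gripper's body (76 mm by 85 mm) begins 54 mm behind the grasp point. The pads swing forward as they close: fully open they stand 13 mm farther back than shut.
Start: joints at [1.133, 0.124, 1.65, -0, 1.367, -0.083], TCP at [0.226, 0.609, 0.231] pointing down, gripper open.
Joint ranges: [-2.61, 2.61], [-1.02, 2.33], [0.03, 2.71], [-1.35, 4.49], [0.32, 2.68], [-2.91, 2.91]. Speed limits (rad/s): [2.57, 2.57, 3.14, 3.14, 3.14, 3.14].

## Interface

Orientations are given as a unit quaternion [w, x, y, z].
In Python, from bench import bot gives the robot as it stands.
- The arm moves only by the tool send_rows, never from a script. Its arguments are lists of equal length, an entry for each row: "fingers": the gripper's target within -1 to 1 (fully open at 1, half-way at 0, shut at -1); "translation": the shift along the tool's x, y, z scaled (see below), a list of three; "turn": the turn about the tool's z scaled (see below). A call has 1 to 12 rows; each row shifts and turns the commanded pose from where the row before left it, along the tool's axes as they then stand; what a row does not reach is not made up. The controller multiplies each number of a shift by 2 cm and each number of a turn by 6 degrees. A row lasts 1/12 s, in which the tool goes at most 41.7 mm and 7.16 degrees, less where a joint would pass 70% of its speed; a pose out of reach is approached as far as the arm can. A call with a number of a shift or a turn outside -1 to 1 is refused whole. A call with a gripper value outside its range is refused whole. The fingers move at their own pace and stop on an object; "force" is the grip in N (left out, the last holds). Time passes only in rows, so rows that do not move let the fingers close. It gives the time, the measured TCP pose, the force, the opening and the grip force at its end, in the units of the state.
- bot.state(): the state, without advancing time (a new reading comes with each control period).
- bot.camera(name): name is "side" or "top" or "wrist"; returns a dict with "frame" (400x640x3 uint8, red, green, blue), "fx", "fy", "cx", "cy" (pixels), "R" (3x3) and "t" (3): a world point X has camera coordinates R X + t. Camera axes: x right, y down, z forward; pixel columns grow to the right and rows downward; lengths in m; the calibration is good to about 2 mm. A picture is of the moment at which its call begins. There is no depth.
- bot.hand_in(): hands the job in; it is judged then, once.
Trained networks look in the newest picture that a camera, given by its name, has taken for a name from the list of things; names that differ only in an ending like _2 or _b are one class to them, and where a whole thing is asked for, a point or a joint stands for the part that bears it (a point fixed in the world has none). Each returns a list of dicts, best first, with "p" (0 to 1); they miss things now and then, are a little off and sometimes report something else, mostly with a low value. They report only what shows in the picture. A call takes as long as a camera call.
- bot.outline_of(name, camera): "mask" (400x640 bool, what is visible of it) and "box" ([left, top, right, bottom] in pixels, round what is visible of it).
The state is a dict: "clock": time; "q": joint angles; "joint_velocities": joint speeds; "effort": joint torques, N m; "tool_pos": TCP position; "ee_rot": TCP orientation; "contact_force": force on the tool from outside, world axes, zero at the start; "torque": the same for the moment, N m; "width": opening from 0.0 (shut) to 1.0 (fully open); "gripper_force": force on a finger pad.
Only numpy, scipy, OpenCV 4.12 (cv2) and the standard library are available. Lean on these libraries where they do the work, as an engineer would, in place of code of your own. Each camera call takes 0.05 s, during which the arm holds its last target. There are 200 camera calls.

## Working session

There is one attempt and no reset: what is moved stays moved. The work goes in short steps, Python scripts to look and compute and a tool call to move; the robot and the scene stay as the last step left them, time stands still between calls to the robot, and variables do not carry over. Pictures are saved under pics/ and viewed, at most 10 in all, crops included, and the job is handed in when it is done.

Besides the shell and the picture viewer there is one more tool, called after "Request:" as name(argument=value, ...), one argument or row to a line, values as JSON. send_rows: Moves the arm, as the interface text tells. Shifts and turns lie within -1 to 1; 1 stands for 2 cm of shift or 6 degrees of turn. Its arguments: {"type":"object","properties":{"fingers":{"type":"array"},"translation":{"type":"array"},"turn":{"type":"array"},"force":{"type":"number"}},"required":["fingers","translation","turn"]}

```bash
mkdir -p pics
cat > h.py <<'E'
from bench import bot
import cv2, numpy as np
def snap(n,f=None):
    c=bot.camera(n)
    if f: cv2.imwrite('pics/'+f,cv2.cvtColor(c['frame'],cv2.COLOR_RGB2BGR))
    return c
def proj(c,X):
    p=np.array(c['R'])@np.array(X)+np.array(c['t']); return np.array([c['fx']*p[0]/p[2]+c['cx'],c['fy']*p[1]/p[2]+c['cy']])
def ray(c,u,v):
    R=np.array(c['R']);t=np.array(c['t'])
    return -R.T@t, R.T@np.array([(u-c['cx'])/c['fx'],(v-c['cy'])/c['fy'],1.])
def atz(c,u,v,z):
    o,d=ray(c,u,v); return o+d*(z-o[2])/d[2]
def tri(*l):
    A=0;b=0
    for c,u,v in l:
        o,d=ray(c,u,v); d=d/np.linalg.norm(d); P=np.eye(3)-np.outer(d,d); A=A+P; b=b+P@o
    return np.linalg.solve(A,b)
E
python3 - <<'E'
from h import *
print(bot.state())
ims=[]
C={}
for n in ['side','top']:
    c=snap(n,n+'0.png');C[n]=c
    print(n,'cam pos',-np.array(c['R']).T@c['t'],c['fx'])
    for k in ['cup_mid','dispenser','pull','nut0_center','bowl','spool','tin','rest']:
        for d in bot.outline_of(k,n)[:2]:
            ys,xs=np.where(d['mask']); print(n,k,round(d['p'],2),d['box'],xs.mean().round(1),ys.mean().round(1),atz(c,xs.mean(),ys.mean(),0.03).round(3))
E
```

```text
{'clock': 0.0, 'q': array([ 1.13343480e+00,  1.24503604e-01,  1.65167877e+00, -3.38843995e-05,
        1.36750116e+00, -8.26409175e-02]), 'joint_velocities': array([-0.00078766, -0.0015601 ,  0.00175164,  0.00107804, -0.00099533,
       -0.00079472]), 'effort': array([-1.66364658e-03, -4.23617077e+01, -3.65450764e+01, -1.93016022e-04,
        7.08799489e-03, -1.13494613e-05]), 'tool_pos': array([0.22556324, 0.60895256, 0.23005117]), 'ee_rot': array([-2.52731466e-04,  1.76428427e-01,  9.84312916e-01, -1.01456758e-03]), 'contact_force': array([ 0.13017922, -0.06399332, -0.64562326]), 'torque': array([-0.00226052,  0.01325311, -0.02914431]), 'gripper_force': 0.0, 'width': 1.0019551886176703}
side cam pos [ 0.0618819  -0.59181266  0.97545229] 424.2601863640745
side cup_mid 0.59 [199.9, 174.3, 224.6, 207.9] 211.7 192.2 [0.381 0.283 0.03 ]
side dispenser 0.95 [287.2, 173.1, 359.7, 264.4] 324.4 220.4 [ 0.574 -0.018  0.03 ]
side pull 0.92 [292.0, 189.2, 360.6, 228.5] 329.3 207.6 [0.616 0.009 0.03 ]
side bowl 0.9 [423.7, 241.1, 465.9, 277.3] 443.6 259.8 [ 0.731 -0.322  0.03 ]
side spool 0.55 
[... 449 characters left out ...]
op pull 0.87 [287.8, 181.1, 370.2, 206.8] 336.9 196.3 [ 0.57  -0.063  0.03 ]
top nut0_center 0.47 [313.8, 193.6, 328.7, 199.1] 321.0 195.1 [ 0.572 -0.021  0.03 ]
top bowl 0.84 [414.2, 120.8, 454.3, 160.6] 436.1 140.4 [ 0.727 -0.325  0.03 ]
top bowl 0.65 [286.7, 150.9, 370.7, 248.7] 322.6 197.7 [ 0.566 -0.025  0.03 ]
top spool 0.64 [425.4, 252.1, 446.0, 275.5] 431.1 263.2 [ 0.402 -0.309  0.03 ]
top tin 0.57 [171.1, 118.7, 205.7, 152.0] 187.0 135.0 [0.726 0.342 0.03 ]
top tin 0.39 [282.0, 183.1, 374.0, 207.5] 334.0 197.0 [ 0.568 -0.055  0.03 ]
top rest 0.57 [187.4, 251.6, 214.4, 283.1] 199.8 266.6 [0.379 0.288 0.03 ]
top rest 0.56 [287.7, 149.3, 367.9, 254.1] 323.1 197.9 [ 0.565 -0.026  0.03 ]
```

Run:
```python
import cv2,numpy as np
a=cv2.imread('pics/top0.png')[140:290,180:400]; b=cv2.imread('pics/side0.png')[150:290,180:400]
a=cv2.resize(a,None,fx=3.6,fy=3.6,interpolation=3)[:540]; b=cv2.resize(b,None,fx=3.6,fy=3.6,interpolation=3)
cv2.imwrite('pics/a.png',a);cv2.imwrite('pics/b.png',b)
```

```text
(no output)
```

View pics/a.png

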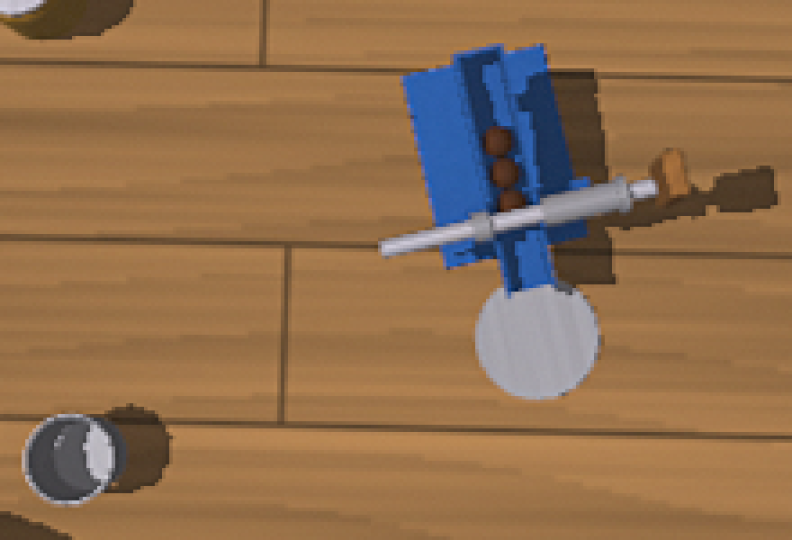

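View pics/b.png

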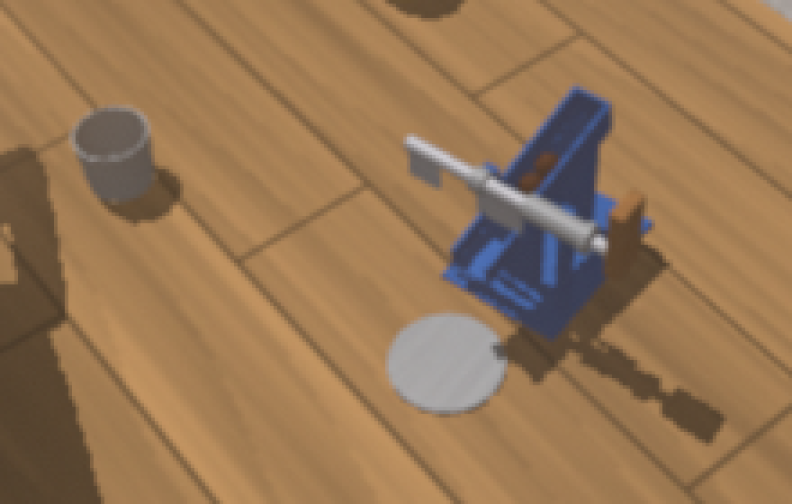

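```bash
cat >> h.py <<'E'
from scipy.optimize import least_squares
from scipy.spatial.transform import Rotation as Rt
def toolR():
    q=bot.state()['ee_rot']; return Rt.from_quat(np.r_[q[1:],q[0]]).as_matrix()
def circ(P,r):  # robust circle of known radius
    f=lambda x:np.hypot(P[:,0]-x[0],P[:,1]-x[1])-r
    s=least_squares(f,P.mean(0)[:2],loss='soft_l1',f_scale=.001); return s.x, np.abs(s.fun).mean()
E
python3 - <<'E'
from h import *
C={n:snap(n) for n in ['top','side']}
for n,(u,v) in {'top':(329,234),'side':(304,251)}.items():
    c=C[n];hsv=cv2.cvtColor(c['frame'],cv2.COLOR_RGB2HSV)
    m=((hsv[...,1]<50)&(hsv[...,2]>90)).astype(np.uint8)
    k,l=cv2.connectedComponents(m,connectivity=4); M=(l==l[v,u]).astype(np.uint8)
    ct=max(cv2.findContours(M,0,1)[0],key=len)[:,0]; print(n,M.sum(),cv2.boundingRect(ct))
    P=np.array([atz(c,a,b,.003) for a,b in ct]); print('plate',circ(P,.046-.001),circ(P,.045))
    br=((hsv[...,0]>4)&(hsv[...,0]<18)&(hsv[...,1]>150)&(hsv[...,2]<200))
t=[('tail',(286.4,209.4),(293.3,189.2)),('mouth',(354.4,193.6),(343.3,216.7)),('bartop',(366.7,183.5),(354.5,203.5))]
for k,a,b in t:
    print(k,tri((C['top'],*a),(C['side'],*b)).round(4),atz(C['top'],*a,.126).round(4))
# cup rim
for n in C:
    d=bot.outline_of('cup_mid',n)[0]
    ys,xs=np.where(d['mask']);ct=cv2.findContours(d['mask'].astype(np.uint8),0,1)[0][0][:,0]
    P=np.array([atz(C[n],a,b,.056) for a,b in ct]); print('cup rim',n,circ(P,.0325))
R=toolR();print(R.round(3),np.degrees(np.arctan2(R[1,1],R[0,1])))
E
```

```text
top 876 (312, 219, 35, 32)
plate (array([ 0.47261322, -0.04439924]), np.float64(0.002213597027067047)) (array([ 0.47261322, -0.04439924]), np.float64(0.002213597027067047))
side 715 (288, 237, 33, 28)
plate (array([ 0.47484413, -0.04648472]), np.float64(0.0007989191217831882)) (array([ 0.47484413, -0.04648472]), np.float64(0.0007989191217831882))
tail [0.5257 0.0615 0.1272] [0.5249 0.0622 0.126 ]
mouth [ 0.5667 -0.0991  0.1275] [ 0.5668 -0.0991  0.126 ]
bartop [ 0.5823 -0.12    0.1866] [ 0.5919 -0.1283  0.126 ]
cup rim top (array([0.38120338, 0.2815539 ]), np.float64(0.002078201870724181))
cup rim side (array([0.37301905, 0.26005098]), np.float64(0.01179422474909369))
[[-0.938  0.347 -0.   ]
 [ 0.347  0.938 -0.   ]
 [-0.    -0.    -1.   ]] 69.66754120852086
```

Request:
send_rows(
  fingers=[1, 1, 1, 1, 1, 1, 1, 1, 1, 1, 1, 1],
  translation=[
    [-1, -1, 0.3],
    [-1, -1, 0.3],
    [-1, -1, 0.3],
    [-1, -1, 0.3],
    [-1, -1, 0.3],
    [-1, -1, 0.3],
    [-1, -1, 0.3],
    [-1, -1, 0.3],
    [-1, -1, 0.3],
    [-1, -1, 0.3],
    [-1, -1, 0.3],
    [-1, -1, 0.3],
  ],
  turn=[0, 0, 0, 0, 0, 0, 0, 0, 0, 0, 0, 0],
)

```text
clock: 2.1
tool_pos: [0.3679, 0.2998, 0.1593]
ee_rot: [0.0, 0.176, 0.984, 0.0]
contact_force: [0.8, 0.6, -0.1]
width: 0.997
gripper_force: 0.0
```

Request:
send_rows(
  fingers=[1, 1, 1, 1, 1, 1, 1, 1],
  translation=[
    [-0.9, -0.55, 0],
    [0, 0, 0],
    [0, 0, 0],
    [0, 0, 0],
    [0, 0, 0],
    [0, 0, 0],
    [0, 0, 0],
    [0, 0, 0],
  ],
  turn=[0, -1, -1, -1, -1, -1, -0.77, 0],
)

```text
clock: 2.77
tool_pos: [0.3806, 0.2845, 0.1595]
ee_rot: [0.0, -0.125, 0.992, 0.0]
contact_force: [1.6, 0.4, -0.0]
width: 1.001
gripper_force: 0.0
```

Run:
```python
from h import *
w=snap('wrist','w1.png');t=snap('top','t1.png')
s=bot.state();R=toolR();print(s['tool_pos'],s['clock'],np.degrees(np.arctan2(R[1,1],R[0,1])))
print('wristcam in tool',R.T@(-np.array(w['R']).T@w['t']-s['tool_pos']))
for d in bot.outline_of('cup_mid','wrist')[:2]:
    ct=cv2.findContours(d['mask'].astype(np.uint8),0,1)[0][0][:,0]
    P=np.array([atz(w,a,b,.056) for a,b in ct]); print(d['p'],d['box'],circ(P,.032))
    P=np.array([atz(w,a,b,0) for a,b in ct]); print(circ(P,.028))
```

```text
[0.38059328 0.28452275 0.15944124] 2.8667 104.17177913463908
wristcam in tool [ 0.06613985  0.00058788 -0.14279929]
0.94 [271.1, 148.1, 356.9, 238.8] (array([0.37904246, 0.28450007]), np.float64(0.0007037023711173962))
(array([0.39294028, 0.28786843]), np.float64(0.010939781961054731))
```

View pics/w1.png

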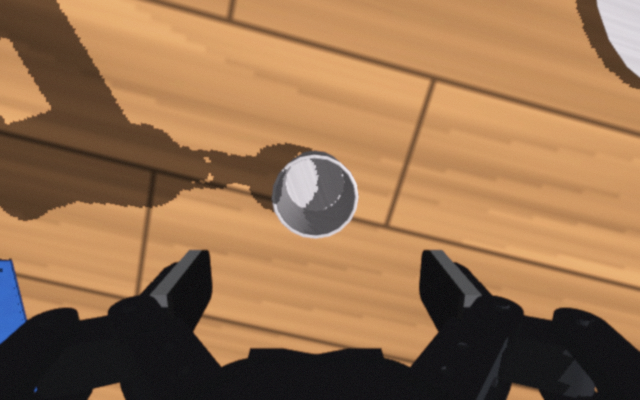

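Request:
send_rows(
  fingers=[1, 1, 1, 1, 1, 1, 1, 1, -1, -1, -1, -1],
  translation=[
    [0.07, 0, 0.94],
    [0, 0, 0.94],
    [0, 0, 0.94],
    [0, 0, 0.94],
    [0, 0, 0.94],
    [0, 0, 0.94],
    [0, 0, 0.94],
    [0, 0, 0],
    [0, 0, 0],
    [0, 0, 0],
    [0, 0, 0],
    [0, 0, 0],
  ],
  turn=[0, 0, 0, 0, 0, 0, 0, 0, 0, 0, 0, 0],
  force=25,
)

```text
clock: 3.92
tool_pos: [0.3803, 0.2848, 0.0292]
ee_rot: [0.001, -0.124, 0.992, 0.001]
contact_force: [0.4, 0.1, 0.4]
width: 0.743
gripper_force: 27.8
```

Request:
send_rows(
  fingers=[-1, -1, -1, -1, -1, -1],
  translation=[
    [0, 0, 0],
    [0, 0, 0],
    [0, 0, 0],
    [0, 0, 0],
    [0, 0, -0.5],
    [0, 0, -0.5],
  ],
  turn=[0, 0, 0, 0, 0, 0],
)

```text
clock: 4.42
tool_pos: [0.3781, 0.2835, 0.0473]
ee_rot: [-0.001, -0.124, 0.992, -0.001]
contact_force: [0.3, 0.6, -1.2]
width: 0.738
gripper_force: 28.0
```

Run:
```python
from h import *
w=snap('wrist','w2.png');t=snap('side','s2.png')
s=bot.state();print(s['tool_pos'],s['width'],s['gripper_force'],s['contact_force'])
a=w['frame'];b=t['frame'][100:260,120:320]
cv2.imwrite('pics/c.png',np.hstack([cv2.resize(a,(480,300)),cv2.resize(b,(320,300),interpolation=2)])[...,::-1])
```

```text
[0.38018906 0.284784   0.0495946 ] 0.7397995145465865 28.04666835232638 [ 0.58133265  0.49687737 -1.50232802]
```

View pics/c.png

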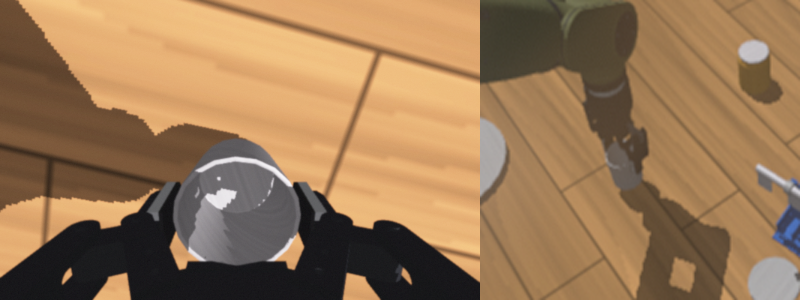

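Request:
send_rows(
  fingers=[-1, -1, -1, -1, -1, -1, -1, -1, -1, -1, -1, -1],
  translation=[
    [0, -0.5, -0.3],
    [0.3, -1, -0.3],
    [0.3, -1, 0],
    [0.3, -1, 0],
    [0.3, -1, 0],
    [0.3, -1, 0],
    [0.3, -1, 0],
    [0.3, -1, 0],
    [0.3, -1, 0],
    [0.3, -1, 0],
    [0.3, -1, 0],
    [0.3, -1, 0],
  ],
  turn=[0, 0, 0, 0, 0, 0, 0, 0, 0, 0, 0, 0],
)

```text
clock: 5.52
tool_pos: [0.3712, 0.0435, 0.0595]
ee_rot: [-0.0, -0.124, 0.992, -0.0]
contact_force: [-0.2, -0.5, -1.8]
width: 0.74
gripper_force: 28.1
```

Request:
send_rows(
  fingers=[-1, -1, -1, -1, -1, -1, -1, -1, -1],
  translation=[
    [0.3, -1, 0],
    [0, -1, 0],
    [0, -1, 0],
    [0, -1, 0],
    [0, -0.75, 0],
    [0, -0.5, 0],
    [0, -0.3, 0],
    [0, 0, 0],
    [0, 0, 0],
  ],
  turn=[0, 0, 0, 0, 0, 0, 0, 0, 0],
)

```text
clock: 6.27
tool_pos: [0.3932, -0.0639, 0.0595]
ee_rot: [-0.0, -0.124, 0.992, 0.0]
contact_force: [0.4, 0.4, -1.3]
width: 0.74
gripper_force: 28.1
```

Run:
```python
from h import *
s=bot.state();R=toolR();p=s['tool_pos'];print(s['clock'],p,s['width'],np.degrees(np.arctan2(R[1,1],R[0,1])))
C={n:snap(n,n+'3.png') for n in ['top','side','wrist']}
w=C['wrist']
d=bot.outline_of('cup_mid','wrist')[0]
ct=cv2.findContours(d['mask'].astype(np.uint8),0,1)[0][0][:,0]
zr=p[2]-.029+.056; P=np.array([atz(w,a,b,zr) for a,b in ct]); print('cup',d['p'],circ(P,.032))
pc=np.array([.4735,-.045,.003])
print('to plate in tool',R.T@(pc-p))
for n in ['side','wrist']: print(n,'plate at',proj(C[n],pc))
hsv=cv2.cvtColor(w['frame'],cv2.COLOR_RGB2HSV)
a=w['frame'];b=C['side']['frame'][140:300,220:420]
cv2.imwrite('pics/d.png',np.hstack([cv2.resize(a,(480,300)),cv2.resize(b,(320,300),interpolation=2)])[...,::-1])
```

```text
6.2667 [ 0.39323178 -0.06389918  0.05951379] 0.7398183706424762 104.26867030665657
cup 0.79 (array([ 0.38923391, -0.06359575]), np.float64(0.0016731722779936892))
to plate in tool [-0.08248207 -0.00150248  0.05646614]
side plate at [302.95125578 250.15006643]
wrist plate at [311.14199789 335.92443691]
```

View pics/d.png

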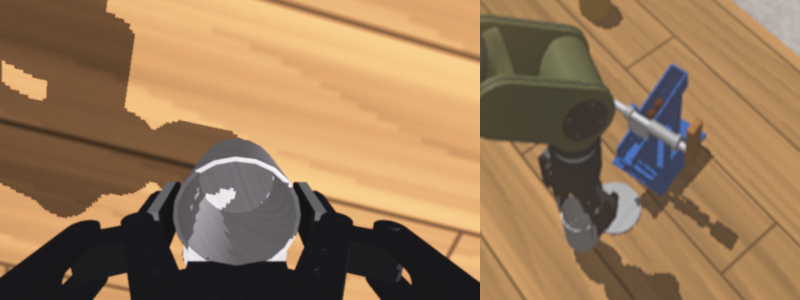

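Request:
send_rows(
  fingers=[-1, -1, -1, -1, -1, -1, -1, -1, -1, -1, -1],
  translation=[
    [0, -0.07, 0.54],
    [0, 0, 0.54],
    [-0.5, 0, 0],
    [-0.6, 0, 0],
    [-0.6, 0, 0],
    [-0.6, 0, 0],
    [-0.6, 0, 0],
    [-0.5, 0, 0],
    [-0.4, 0, 0],
    [-0.25, 0, 0],
    [0, 0, 0],
  ],
  turn=[0, 0, 0, 0, 0, 0, 0, 0, 0, 0, 0],
)

```text
clock: 7.38
tool_pos: [0.4732, -0.0451, 0.0383]
ee_rot: [0.0, -0.125, 0.992, -0.0]
contact_force: [0.8, -0.8, -0.2]
width: 0.735
gripper_force: 28.1
```

Run:
```python
from h import *
s=bot.state();R=toolR();p=s['tool_pos'];print(s['clock'],p,s['width'],s['contact_force'])
pc=np.array([.4735,-.045,.003]);print('to plate in tool',R.T@(pc-p))
C={n:snap(n) for n in ['top','side','wrist']}
a=C['wrist']['frame'];b=C['side']['frame'][190:290,250:370];t=C['top']['frame'][170:270,270:390]
z=lambda x:cv2.resize(x,(396,330),interpolation=2)
cv2.imwrite('pics/e.png',np.hstack([z(b),z(t)])[...,::-1])
```

```text
7.3833 [ 0.47324643 -0.04514419  0.03829773] 0.7354781302664081 [ 0.81312016 -0.80481071 -0.18242895]
to plate in tool [-2.69444753e-04  8.26630069e-05  3.52978133e-02]
```

View pics/e.png

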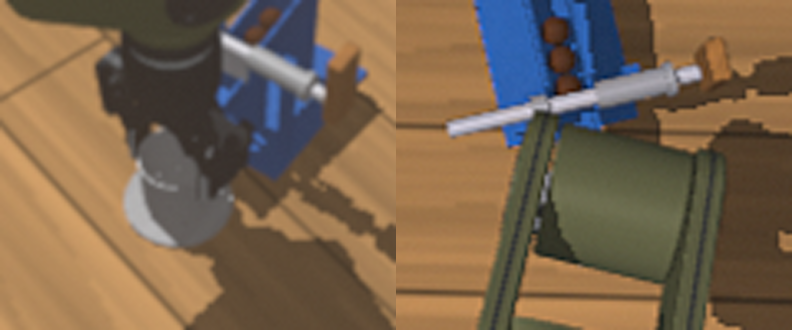

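Request:
send_rows(
  fingers=[-1, -1, -1, -1],
  translation=[
    [0, 0, 0.1],
    [0, 0, 0.1],
    [0, 0, 0.1],
    [0, 0, 0],
  ],
  turn=[0, 0, 0, 0],
)

```text
clock: 7.87
tool_pos: [0.4723, -0.0455, 0.0322]
ee_rot: [-0.0, -0.124, 0.992, 0.0]
contact_force: [-0.2, 1.0, 1.9]
width: 0.738
gripper_force: 28.3
```

Request:
send_rows(
  fingers=[1, 1, 1, 1, 1, 1, 1, 1, 1],
  translation=[
    [0, 0, 0],
    [0, 0, 0],
    [0, 0, 0],
    [0, 0, 0],
    [0, 0, 0],
    [0, 0, -0.5],
    [0, 0, -1],
    [0, 0, -1],
    [0, 0, -1],
  ],
  turn=[0, 0, 0, 0, 0, 0, 0, 0, 0],
)

```text
clock: 8.62
tool_pos: [0.4723, -0.0454, 0.1034]
ee_rot: [-0.0, -0.124, 0.992, 0.0]
contact_force: [0.9, -0.7, 0.1]
width: 1.0
gripper_force: 0.0
```

Run:
```python
from h import *
s=bot.state();R=toolR();p=s['tool_pos'];print(s['clock'],p,s['width'],s['contact_force'])
w=snap('wrist');sd=snap('side')
d=bot.outline_of('cup_mid','wrist')[0]
ct=cv2.findContours(d['mask'].astype(np.uint8),0,1)[0][0][:,0]
P=np.array([atz(w,a,b,.059) for a,b in ct]);c,e=circ(P,.032); print(d['p'],d['box'],c,e,'cup-plate in tool',R[:2,:2].T@(c-[.4735,-.045]))
a=w['frame'];b=sd['frame'][190:290,250:370]
cv2.imwrite('pics/f.png',np.hstack([cv2.resize(a,(480,300)),cv2.resize(b,(320,300),interpolation=2)])[...,::-1])
```

```text
8.6167 [ 0.47232092 -0.0454043   0.10342923] 0.9996731531526893 [ 0.87065774 -0.66267324  0.10667018]
0.95 [258.8, 161.4, 368.7, 275.5] [ 0.47114282 -0.04507284] 0.000894699919985193 cup-plate in tool [0.00230222 0.00051126]
```

View pics/f.png

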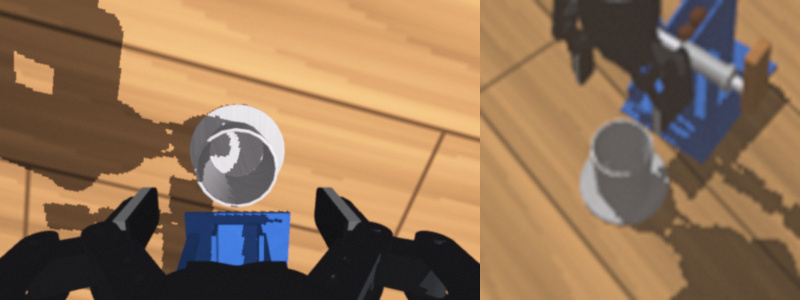

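Request:
send_rows(
  fingers=[1, 1, 1, 1, 1, 1, 1, 1, 1, 1, 1, 1],
  translation=[
    [0, 0, -1],
    [0, 0, -1],
    [0, 0, -1],
    [0, 0, -1],
    [0, 0, -1],
    [0, -1, -1],
    [-0.8, -1, -0.3],
    [-0.8, -1, 0],
    [-0.8, -1, 0],
    [-0.8, -1, 0],
    [-0.8, 0, 0],
    [0, 0, 0],
  ],
  turn=[0, 0, 0, 0, 0, 0, 0, 0, 0, 0, 0, 0],
)

```text
clock: 9.77
tool_pos: [0.5758, -0.1229, 0.2261]
ee_rot: [-0.001, -0.124, 0.992, 0.001]
contact_force: [-1.4, -0.5, 0.1]
width: 1.0
gripper_force: 0.0
```

Run:
```python
from h import *
s=bot.state();R=toolR();p=s['tool_pos'];print(s['clock'],p,s['width'],s['contact_force'])
w=snap('wrist','w7.png')
for d in bot.outline_of('pull','wrist')[:3]: print(d['p'],d['box'])
h=cv2.cvtColor(w['frame'],cv2.COLOR_RGB2HSV)
print(proj(w,[.574,-.1236,.184]),proj(w,[.574,-.1236,.114]),proj(w,[.5676,-.0984,.126]))
cv2.imwrite('pics/g.png',cv2.resize(w['frame'][130:330,170:470],(780,520),interpolation=2)[...,::-1])
```

```text
9.7667 [ 0.57581004 -0.12289289  0.22606233] 0.9998111458450615 [-1.35634909 -0.54455182  0.11993898]
0.58 [306.1, 174.7, 589.1, 252.7]
[313.35843394 223.23755087] [313.70683064 192.96040993] [349.5539833  196.96538938]
```

View pics/g.png

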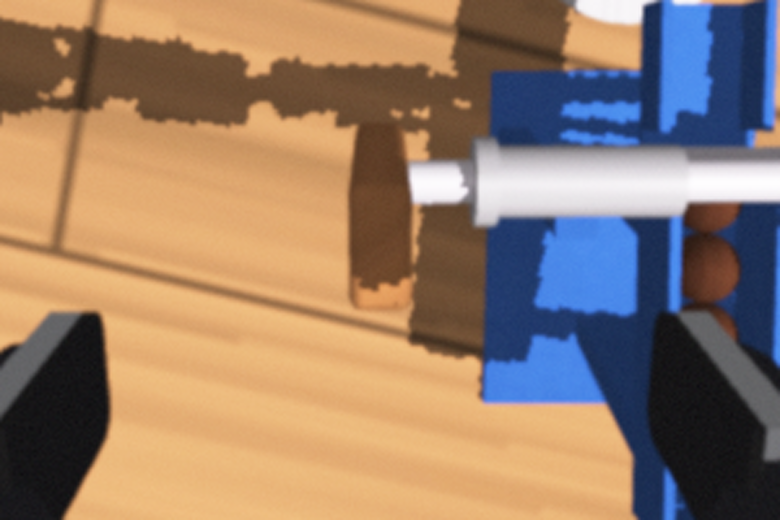

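Request:
send_rows(
  fingers=[1, 1, 1, 1, 1, 1, -1, -1, -1, -1, -1, -1],
  translation=[
    [0.1, 0.07, 0.8],
    [0, 0, 0.8],
    [0, 0, 0.8],
    [0, 0, 0.8],
    [0, 0, 0.7],
    [0, 0, 0],
    [0, 0, 0],
    [0, 0, 0],
    [0, 0, 0],
    [0, 0, 0],
    [0, 0, 0],
    [0, 0, 0],
  ],
  turn=[0, 0, 0, 0, 0, 0, 0, 0, 0, 0, 0, 0],
  force=50,
)

```text
clock: 10.87
tool_pos: [0.5732, -0.1231, 0.1513]
ee_rot: [0.001, -0.125, 0.992, -0.002]
contact_force: [-1.2, -4.2, -6.4]
width: 0.155
gripper_force: 51.9
```

Request:
send_rows(
  fingers=[-1, -1, -1, -1, -1, -1],
  translation=[
    [0, 0, 0],
    [0, 0, 0],
    [0, 0, 0],
    [0, 0, 0],
    [0, 0, 0],
    [0, 0, 0],
  ],
  turn=[0, 0, 0, 0, 0, 0],
)

```text
clock: 11.37
tool_pos: [0.5731, -0.1231, 0.1512]
ee_rot: [0.001, -0.124, 0.992, -0.001]
contact_force: [0.7, -5.7, 0.6]
width: 0.156
gripper_force: 53.3
```

Request:
send_rows(
  fingers=[-1, -1, -1, -1, -1, -1, -1, -1, -1, -1, -1, -1],
  translation=[
    [0, -0.2, 0],
    [0, -0.25, 0],
    [0, -0.25, 0],
    [0, -0.25, 0],
    [0, -0.25, 0],
    [0, -0.25, 0],
    [0, -0.25, 0],
    [0, -0.2, 0],
    [0, -0.15, 0],
    [0, -0.1, 0],
    [0, 0, 0],
    [0, 0, 0],
  ],
  turn=[0, 0, 0, 0, 0, 0, 0, 0, 0, 0, 0, 0],
)

```text
clock: 12.37
tool_pos: [0.5833, -0.1624, 0.1511]
ee_rot: [0.0, -0.125, 0.992, 0.001]
contact_force: [-3.4, 6.2, 6.0]
width: 0.155
gripper_force: 54.1
```

Run:
```python
from h import *
s=bot.state();R=toolR();p=s['tool_pos'];print(s['clock'],p,s['width'],s['contact_force'],s['gripper_force'])
print('travel',R.T@(p-[.5731,-.1231,.1512]))
w=snap('wrist','w8.png');t=snap('top','t8.png');sd=snap('side','s8.png')
z=lambda x:cv2.resize(x,(266,260),interpolation=2)
top=cv2.resize(w['frame'][120:290,200:460],(798,522),interpolation=2)[:340]
bot_=np.hstack([z(t['frame'][170:250,300:380]),z(sd['frame'][170:250,310:390]),z(sd['frame'][220:280,280:340])])
cv2.imwrite('pics/i.png',np.vstack([top,bot_])[...,::-1])
```

```text
12.3667 [ 0.58327014 -0.16235002  0.15107959] 0.15525183426461192 [-3.44597338  6.19553828  5.95125172] 54.138686656951904
travel [-1.52570355e-04 -4.05461019e-02  2.33643656e-05]
```

View pics/i.png

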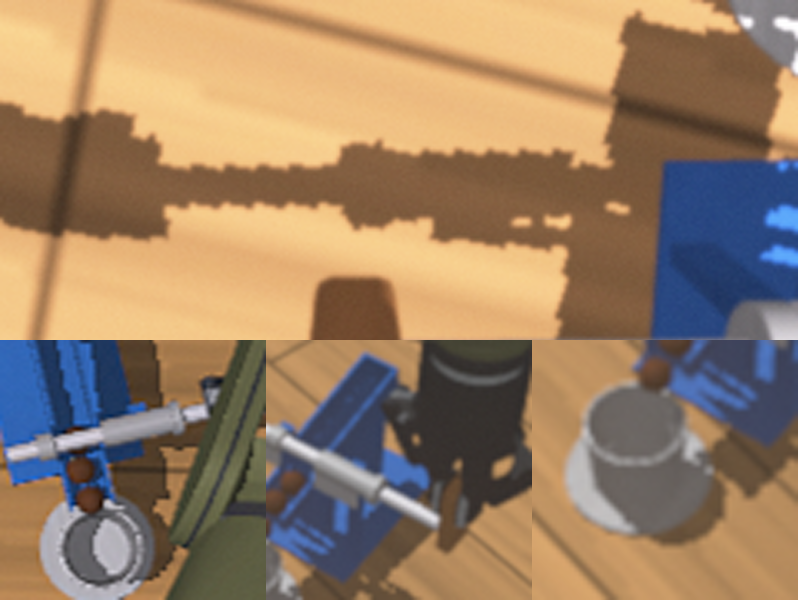

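Request:
send_rows(
  fingers=[-1, -1, -1, -1, -1, -1, -1, -1, -1, -1],
  translation=[
    [0, -0.1, 0],
    [0, -0.1, 0],
    [0, 0, 0],
    [0, 0, 0],
    [0, 0, 0],
    [0, 0, 0],
    [0, 0, 0],
    [0, 0, 0],
    [0, 0, 0],
    [0, 0, 0],
  ],
  turn=[0, 0, 0, 0, 0, 0, 0, 0, 0, 0],
)

```text
clock: 13.35
tool_pos: [0.5842, -0.1659, 0.1511]
ee_rot: [0.0, -0.125, 0.992, 0.001]
contact_force: [-2.4, 6.7, 6.4]
width: 0.157
gripper_force: 54.1
```

Run:
```python
from h import *
s=bot.state();R=toolR();p=s['tool_pos'];print(s['clock'],p,s['width'],s['contact_force'],s['gripper_force'])
print('travel',R.T@(p-[.5731,-.1231,.1512]))
w=snap('wrist','w9.png');t=snap('top','t9.png');sd=snap('side','s9.png')
print(proj(w,[.5676,-.0984,.126]))
z=lambda x:cv2.resize(x,(266,260),interpolation=2)
top=cv2.resize(w['frame'][180:290,300:560],(798,338),interpolation=2)
b=np.hstack([z(t['frame'][170:250,300:380]),z(sd['frame'][190:240,310:360]),z(sd['frame'][220:280,280:340])])
cv2.imwrite('pics/j.png',np.vstack([top,b])[...,::-1])
```

```text
13.35 [ 0.58421195 -0.16594547  0.15108722] 0.15703578409586869 [-2.37886584  6.67810833  6.41302766] 54.129180908203125
travel [-1.68032043e-04 -4.42627867e-02 -1.99632632e-06]
[448.04565907 238.36024933]
```

View pics/j.png

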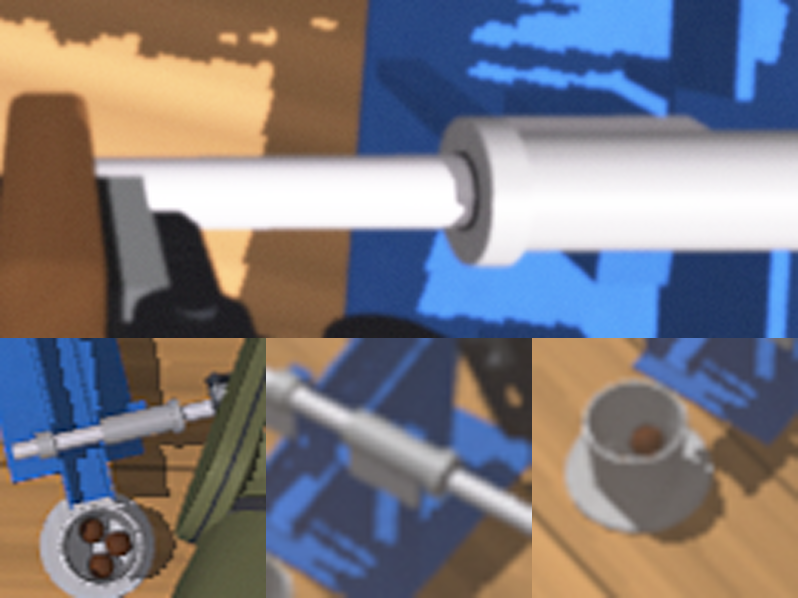

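Request:
send_rows(
  fingers=[-1, -1, -1, -1, -1, -1, -1, -1],
  translation=[
    [0, -0.06, 0],
    [0, 0, 0],
    [0, 0, 0],
    [0, 0, 0],
    [0, 0, 0],
    [0, 0, 0],
    [0, 0, 0],
    [0, 0, 0],
  ],
  turn=[0, 0, 0, 0, 0, 0, 0, 0],
)

```text
clock: 14.17
tool_pos: [0.5845, -0.1671, 0.151]
ee_rot: [0.0, -0.125, 0.992, 0.001]
contact_force: [-2.7, 7.7, 5.8]
width: 0.153
gripper_force: 54.2
```

Run:
```python
from h import *
s=bot.state();R=toolR();p=s['tool_pos'];print(s['clock'],p,s['joint_velocities'].round(4),s['contact_force'],s['gripper_force'])
print('travel',R.T@(p-[.5731,-.1231,.1512]))
w=snap('wrist','w10.png');snap('top','t10.png')
a=cv2.imread('pics/w9.png',0)
for im in (a,cv2.imread('pics/w10.png',0)):
    print(im[234:254:3,438:462])
```

```text
14.1667 [ 0.58449668 -0.16707077  0.15103704] [ 0.0001  0.0001  0.0007  0.0006  0.001  -0.0003] [-2.70481285  7.65501399  5.80735646] 54.1502720117569
travel [-1.60884036e-04 -4.54236891e-02  4.04815991e-05]
[[221 220 218 221 221 219 212 193 161 151 148 151 151 141 113  71  66  93
  102 105 113 145 199 226]
 [245 245 245 245 245 244 245 242 233 194 162 157 158 156 147 117  67  70
   98 103 109 129 183 228]
 [252 252 252 252 252 252 252 252 251 244 197 165 161 161 159 138  90  67
   88 103 105 121 176 231]
 [255 255 255 255 255 255 255 255 255 252 214 164 164 161 163 149 112  72
   85 101 105 119 174 234]
 [255 255 254 254 254 255 254 254 254 253 246 216 185 164 152 133  89  61
   85 103 106 122 194 245]
 [253 253 253 253 253 253 253 253 253 253 252 247 224 172 146 121  67  65
   97 106 106 119 191 244]
 [246 246 247 247 247 247 245 245 239 215 170 145 137 126  95  61  65  93
  105 106 108 132 204 244]]
[[219 220 219 219 220 221 220 219 213 196 172 152 148 139 113  63  27  31
   48  82 100 106 107 130]
 [245 245 244 244 244 244 245 244 244 244 239 222 175 155 148 119  56  26
   32  59  93 105 106 117]
 [252 252 252 252 252 252 252 252 252 252 251 246 212 169 159 139  88  40
   31  45  76  99 105 112]
 [255 255 255 255 255 255 255 255 255 255 255 252 219 167 163 147 108  53
   27  37  70  95 105 108]
 [255 255 254 254 254 254 255 254 254 254 254 254 246 216 194 166  99  39
   28  41  72  99 109 108]
 [253 253 253 253 253 253 253 253 253 253 253 253 252 249 227 159  74  28
   27  53  83 102 106 114]
 [246 247 246 247 247 247 246 246 245 245 238 215 176 145 102  55  30  32
   58  87 103 106 107 115]]
```

Run:
```python
from h import *
t=snap('top')
print([(d['p'],d['box']) for d in bot.outline_of('nut0_center','top')],[(d['p'],d['box']) for d in bot.outline_of('cup_mid','top')[:1]])
s=bot.state();print(s['tool_pos'],s['gripper_force'])
print(bot.hand_in())
```

```text
[(0.51, [325.1, 237.6, 336.1, 244.6])] [(0.73, [318.8, 219.0, 343.1, 250.0])]
[ 0.5844949  -0.16709518  0.15106472] 54.150731563568115
the job is handed in; nothing more can be done
None
```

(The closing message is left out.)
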